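Set the click-stop throttle valve on the tap test rig and cap it

TASK

Set the tap test rig's throttle valve to its standard flow: turn the black knob clockwise (seen from above) until the needle just seats, gently and no more than finger-tight, because forcing it scores the seat, and then open it exactly four clicks. Finally slip the round dust cap that stands on the bench over the knob, right down onto the brass collar, and let go, leaving the setting and everything else on the bench as they are.

Things in the scene. Friction and masses are not known exactly. Their poses are not given: they have to be found in the camera images.
- rig: tap test rig, screwed down: aluminium plate 120 x 270 x 10 mm, steel pipe along its y axis in two black clamps (62 mm high), gauge (top about 105 mm high, 121 mm to +y of the knob), in the middle a brass throttle valve with an upright axis. Origin on the bench below the knob's axis, z up. The knob turns without rising: clockwise from above closes, counterclockwise opens
- knob_middle (a point): a point on the knob's axis 100 mm above the bench, fixed to the rig. The knob: black plastic, round, ribbed, 40 mm across, from 83 to 117 mm above the bench (top 3 mm: 36 mm across). 20 clicks to the turn (18 degrees each); getting over a click takes about 0.2 Nm; let go in between, it snaps to the nearer one. A grip of 25 to 35 N holds it. Its angle cannot be read: ribs all alike
- stem_end (a point): end of the steel stem (7 mm across) in the middle of the knob's top. It does not turn; it rises 0.2 mm a click as the valve opens, 118.5 mm above the bench when closed. The valve starts at rest in a click, 2 to 6 open. Closed is the click at which the needle meets its seat: pushing on past it raises the torque 5 Nm per rad. Finger-tight is 0.3 to 0.5 Nm, over 0.6 Nm scores the seat
- collar_top (a point): centre of the top of the brass collar under the knob, 60 mm across, 80 mm above the bench; 3 mm of gap between it and the knob. The cap's rim stands on it, with about 2 mm of play all round the knob
- cap: dust cap: a plain grey plastic cup standing mouth down on the bench, 51 mm across outside, 48 mm high, about 0.05 kg, bore 44 mm across and 44 mm deep, closed at the top. Origin at the centre of its mouth (underside), z up
- tap_body: a loose chrome tap (steel barrel with a cross piece and a black handle), about 100 mm long, lying on the bench; bystander. Origin at the middle of its underside
- coupling_nut: a knurled brass coupling nut, an open ring 52 mm across and 22 mm high with a 38 mm hole right through; bystander, not the cap. Origin at the middle of its underside
- spanner: a steel spanner 200 mm long lying flat; bystander. Origin at the middle of its underside
- mallet: a rubber mallet 310 mm long lying on its side, head 80 x 56 mm; bystander. Origin at the middle of its underside
- grease_jar: a white plastic jar with a black lid, 60 mm across, 60 mm high; bystander. Origin at the middle of its underside
- beaker: a clear plastic beaker, 72 mm across the rim, 100 mm high; bystander. Origin at the middle of its underside
- fittings_box: a clear open sorting box of small fittings, 160 x 120 x 45 mm; bystander. Origin at the middle of its underside
Mind the look-alikes: they are no part of the job. Leave any orange look-alike of the cap alone.

How it is judged:
By the outcome, as a careful person would: the job done as asked, in the order asked, and still so for the second after the job is handed in, with the robot touching nothing.
It also fails if it takes over 64 s, if anything falls off the work surface, if the arm or the gripper's body presses on something with over 40 N, if the wrist force passes 120 N, or if a joint passes its speed limit or range.

ROBOT

A 7-joint arm with a two-finger parallel gripper is mounted at the origin on the work surface. World frame = base frame: x ahead of the robot, y to its left, z up, the work surface at z = 0. Lengths are in m, angles in rad, forces in N, time in s.
With the tool pointing down it reaches from about 0.425 to 0.825 m from the base axis. Payload 3.6 kg.
Tool frame: the origin (TCP) lies at the centre of the arm's flange, where the gripper is bolted on; the fingertips stand arm.tcp_to_tips ahead of it and the grasp point (between the pads) lies 167 mm ahead of it (arm.tcp_to_tips is the distance from the TCP to the fingertips, in m); z points along the fingers, y is the direction in which the jaws open and shut (so a half turn about z gives the same grasp; the last joint's range is limited). The gripper opens to 93 mm and grips with 3 to 60 N. Pads are 15 mm wide; open, the fingers measure 128 mm over their backs; the gripper's body (75 mm by 188 mm) begins 65 mm behind the grasp point.
Start: joints at [-0.026, 0.615, -0.013, 1.423, 0.008, 1.103, -0.04], TCP at [0.65, 0, 0.405] pointing down, gripper open.
Joint ranges: [-3.12, 3.12], [-0.3, 2.06], [-1.34, 1.32], [0.26, 2.42], [-1.36, 4.5], [0.01, 1.98], [-2.84, 2.84]. Speed limits (rad/s): [2.79, 2.79, 3.14, 3.14, 3.14, 3.14, 3.14].

INTERFACE

Orientations are given as a rotation vector (axis times angle).
In Python, from plant import get_obs, imaging, ticket, finder, arm gives the robot as it stands.
- The arm moves only by the tool carry_out, never from a script. Its argument "deltas" is a list of rows, each a list of 7 numbers: the turn, a rotation vector about the tool's x, y, z in degrees, then the shift along the tool's x, y, z in mm, then the finger opening in mm, from 0 to 93. In form: [[ax, ay, az, dx, dy, dz, grip], ...]. A call has exactly 5 rows; each row shifts and turns the commanded pose from where the row before left it, along the tool's axes as they then stand; what a row does not reach is not made up. A row lasts 1/12 s, in which the tool goes at most 41.7 mm and 7.16 degrees, less where a joint would pass 70% of its speed; a pose out of reach is approached as far as the arm can. A call is refused whole if a number of a shift passes 41.7 or a number of a turn 7.16, either way. A call with a gripper value outside its range is refused whole. The fingers move at their own pace and stop on an object; the grip force is fixed at half the most. Time passes only in rows, so rows that do not move let the fingers close, or fill a call up. It gives the time, the measured TCP pose, the force and the opening at its end, in the units of the state.
- get_obs(): the state, without advancing time (a new reading comes with each control period).
- imaging.get_image(name): name is "scene" or "side" or "wrist"; returns a dict with "image" (420x560x3 uint8, red, green, blue), "fx", "fy", "cx", "cy" (pixels), "eye" and "attitude" of the camera in the world. Camera axes: x right, y up, looking along -z (the intrinsics and any distortion apply to the point x, -y, -z); pixel columns grow to the right and rows downward; lengths in m; the calibration is good to about 2 mm. A picture is of the moment at which its call begins. There is no depth.
- ticket.finish_job(): hands the job in, once; it reports no verdict.
Trained networks look in a picture, given as the dict that the camera call returned (one of the last four; its "shot" number tells which), for a name from the list of things; names that differ only in an ending like _2 or _b are one class to them, and where a whole thing is asked for, a point or a joint stands for the part that bears it (a point fixed in the world has none). Each returns a list of dicts, best first, with "score" (0 to 1); they miss things now and then, are a little off and sometimes report something else, mostly with a low value. They report only what shows in the picture. A call takes as long as a camera call. They do not tell look-alikes from the thing itself.
- finder.look_for(picture, thing): "box" ([left, top, right, bottom] in pixels, round what is visible of it).
The state is a dict: "t": time; "joints": joint angles; "dq": joint speeds; "joint_efforts": joint torques, N m; "tcp_pos": TCP position; "ee_rot": TCP orientation; "ft_force": force on the tool from outside, world axes, zero at the start; "ft_torque": the same for the moment, N m; "opening": finger opening in m.
Only numpy, scipy, OpenCV 4.12 (cv2) and the standard library are available. Lean on these libraries where they do the work, as an engineer would, in place of code of your own. Each camera call takes 0.05 s, during which the arm holds its last target.

## Working session

There is one attempt and no reset: what is moved stays moved. The work goes in short steps, Python scripts to look and compute and a tool call to move; the robot and the scene stay as the last step left them, time stands still between calls to the robot, and variables do not carry over. Pictures are saved under pics/ and viewed, and the job is handed in when it is done.

Besides the shell and the picture viewer there is one more tool, called as name(argument=value, ...) on one line, values as JSON. carry_out: Moves the arm, as the interface text tells. Its arguments: {"type":"object","properties":{"deltas":{"type":"array","items":{"type":"array","items":{"type":"number"}}}},"required":["deltas"]}

```bash
ls; mkdir -p pics
cat > h.py <<'E'
import numpy as np, cv2, json
from scipy.spatial.transform import Rotation as R
from plant import get_obs, imaging, ticket, finder, arm
def shot(n,f=None):
    p=imaging.get_image(n)
    if f: cv2.imwrite('pics/'+f+'.png',cv2.cvtColor(p['image'],cv2.COLOR_RGB2BGR))
    return p
def att(p):
    a=np.array(p['attitude'],float)
    if a.shape==(3,3): return a
    return R.from_rotvec(a).as_matrix() if a.size==3 else R.from_quat(a).as_matrix()
def ray(p,u,v):
    d=np.array([(u-p['cx'])/p['fx'],-(v-p['cy'])/p['fy'],-1.])
    return np.array(p['eye']),att(p)@d
def onz(p,u,v,z):
    e,d=ray(p,u,v); return e+d*(z-e[2])/d[2]
def proj(p,X):
    c=att(p).T@(np.array(X)-p['eye']); return p['cx']+p['fx']*c[0]/-c[2], p['cy']-p['fy']*c[1]/-c[2]
E
python3 - <<'E'
from h import *
o=get_obs(); print(o); print(arm.tcp_to_tips, [x for x in dir(arm) if x[0]!='_'])
for n in ['scene','side','wrist']:
    p=shot(n,n+'0'); print({k:v for k,v in p.items() if k!='image'})
    for t in ['rig','knob_middle','stem_end','collar_top','cap','coupling_nut','grease_jar']:
        print(n,t,[(r['box'],round(r['score'],2)) for r in finder.look_for(p,t)][:3])
E
```

```text
pics
{'t': 0.0, 'joints': array([-0.02648125,  0.61589671, -0.01259754,  1.42493034,  0.00810705,
        1.10339931, -0.04042606]), 'dq': array([ 2.64408836e-04, -7.97814931e-04,  8.83164719e-04, -1.03795302e-03,
        6.77600764e-05,  9.64838460e-04,  1.41137425e-03]), 'joint_efforts': array([ 5.37042069e-04, -4.58937871e+01,  2.08912762e-01, -1.65743172e+01,
       -6.11085235e-02,  2.03703978e-02,  2.53581929e-04]), 'tcp_pos': array([ 6.49669720e-01, -6.03229630e-06,  4.03584819e-01]), 'ee_rot': array([-2.2201659 , -2.22018752,  0.00292826]), 'ft_force': array([ 0.33947288, -0.42830617,  0.07677615]), 'ft_torque': array([ 0.01128039,  0.02138727, -0.01471388]), 'opening': 0.09284363365650232}
0.1861 ['Unreachable', 'tcp_to_tips']
{'fx': 417.6820327337615, 'fy': 417.6820327337615, 'cx': 275.329318814258, 'cy': 211.41265314505418, 'eye': array([ 1.41143749, -0.33254787,  0.99679874]), 'attitude': array([0.70077659, 0.46343487, 1.09820931]), 'shot': 1}
scene rig [([256.2, 190.8, 346.8, 233.8], 0.75)]
scene knob_middle [([252.7, 194.7, 345.0, 234.1], 0.98)]
scene stem_end []
scene 
[... 916 characters left out ...]
7.9, 286.4, 371.7, 307.8], 0.56)]
side grease_jar [([210.9, 275.8, 235.7, 311.1], 0.88)]
{'fx': 348.17381379586584, 'fy': 348.17381379586584, 'cx': 281.16070519433345, 'cy': 211.0096239771136, 'eye': array([0.65112004, 0.07226585, 0.38521525]), 'attitude': array([-2.66524909e-01,  2.44197849e-04, -8.82463190e-04]), 'shot': 3}
wrist rig []
wrist knob_middle [([88.8, 0.4, 244.0, 209.9], 0.63)]
wrist stem_end [([106.9, 62.2, 117.8, 74.7], 0.63)]
wrist collar_top [([82.1, 0.0, 242.0, 209.5], 0.62)]
wrist cap [([146.5, 303.1, 190.3, 362.0], 0.88), ([141.3, 374.9, 194.3, 416.4], 0.64)]
wrist coupling_nut [([281.2, 347.7, 327.2, 387.0], 0.61)]
wrist grease_jar [([277.7, 350.0, 327.1, 386.2], 0.47)]
```

View pics/scene0.png

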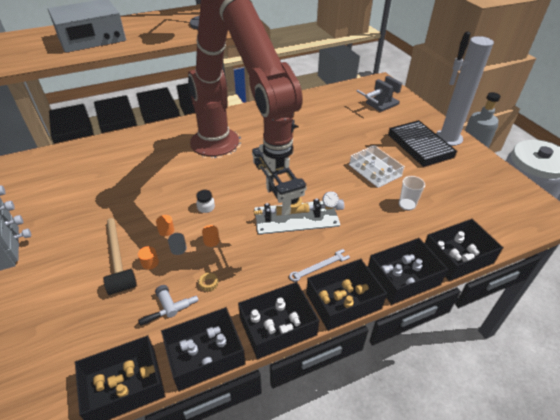

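View pics/side0.png

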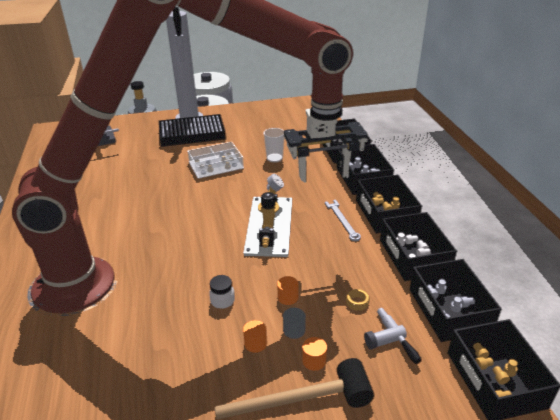

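View pics/wrist0.png

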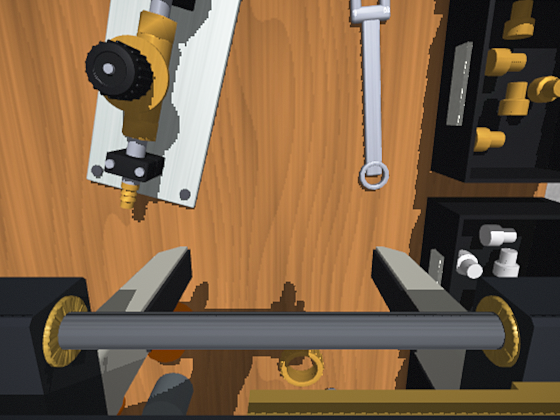

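The grey cap is at scene (177,243) and side (293,322). The three cups at scene (165,225), (147,258), (211,235) are orange look-alikes. The coupling nut is at scene (208,281), and the jar with the black lid is at scene (205,201). I'll measure positions next.

```bash
cat > m.py <<'E'
from h import *
P=[shot(n) for n in ['scene','side','wrist']]
def tri(obs):
    A=np.zeros((3,3));b=np.zeros(3)
    for p,u,v in obs:
        e,d=ray(p,u,v);d/=np.linalg.norm(d);M=np.eye(3)-np.outer(d,d);A+=M;b+=M@e
    X=np.linalg.solve(A,b); return X,[np.round(np.array(proj(p,X))-[u,v],1) for p,u,v in obs]
E
python3 - <<'E'
from m import *
s,d,w=P
print('stem wrist at .119',onz(w,109,68.5,.119))
c=lambda b:((b[0]+b[2])/2,(b[1]+b[3])/2)
g1=c([167.2,229.7,190.4,255.9]);g2=c([282.9,305.7,302.4,337.3])
print('cap tri',tri([(s,*g1),(d,*g2)]))
print('each at z .024',onz(s,*g1,.024),onz(d,*g2,.024))
for nm,b in dict(o1=[153.9,216.4,172.5,235.8],o2=[141.7,246.8,156.2,269.0],nut=[195.9,271.4,216.3,291.2]).items(): print(nm,onz(s,*c(b),.024))
for n,p,(x,y) in [('s',s,(180,240)),('d',d,(290,325))]:
    im=p['image'][y-50:y+50,x-65:x+65]; cv2.imwrite(f'pics/crop_{n}.png',cv2.cvtColor(cv2.resize(im,None,fx=6,fy=6,interpolation=cv2.INTER_CUBIC),cv2.COLOR_RGB2BGR))
im=d['image'][170:270,230:310]; cv2.imwrite('pics/crop_rig.png',cv2.cvtColor(cv2.resize(im,None,fx=6,fy=6,interpolation=cv2.INTER_CUBIC),cv2.COLOR_RGB2BGR))
E
```

```text
stem wrist at .119 [0.5283743  0.10501039 0.119     ]
cap tri (array([ 0.5036461 , -0.27068679,  0.01858031]), [array([-0.2,  0.3]), array([-0.3, -0.4])])
each at z .024 [ 0.50751722 -0.27015647  0.024     ] [ 0.50298047 -0.27680982  0.024     ]
o1 [ 0.41746124 -0.29880698  0.024     ]
o2 [ 0.53099119 -0.36676665  0.024     ]
nut [ 0.68135324 -0.23435785  0.024     ]
```

View pics/crop_s.png

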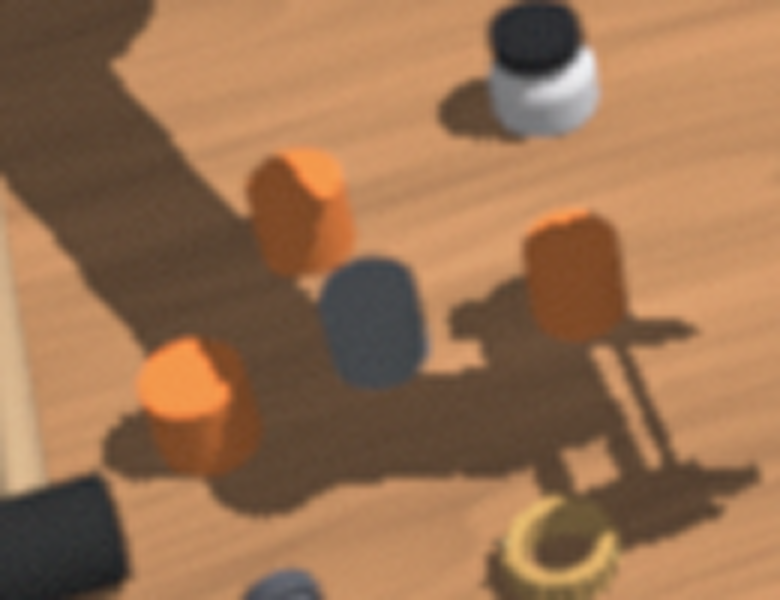

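View pics/crop_d.png

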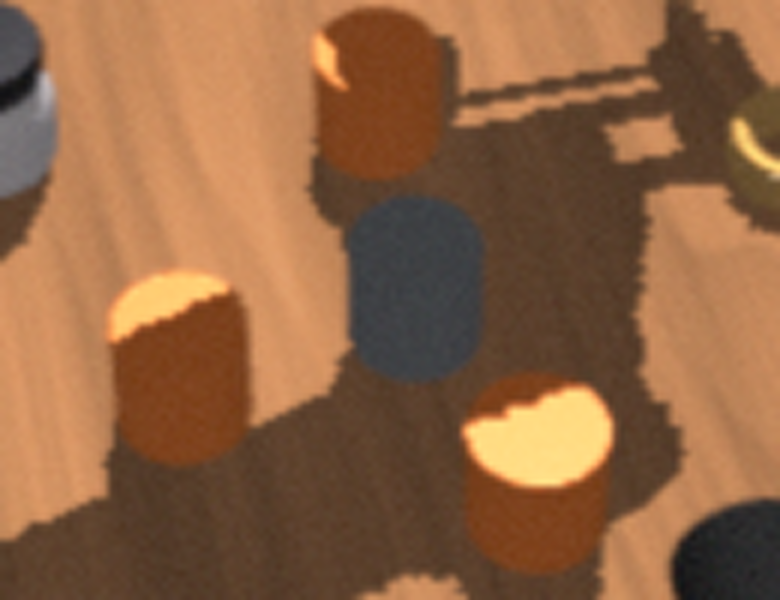

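View pics/crop_rig.png

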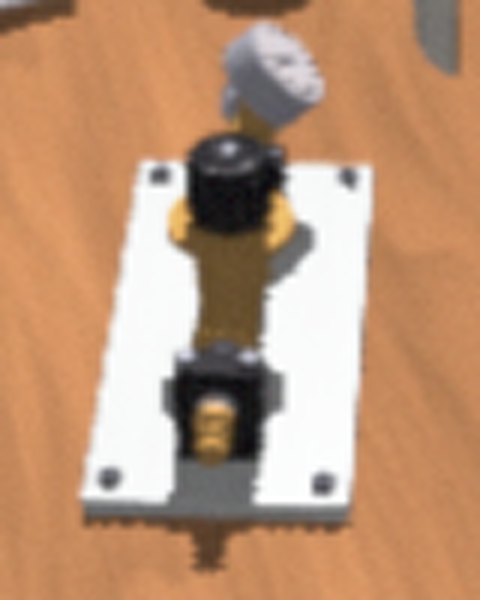

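The grey cup in the middle of the three orange ones is the cap, as both crops show. I'll move the wrist camera over the knob with the knob in the image centre. Later I'll view the cap from the same relative pose, so camera bias cancels.

carry_out(deltas=[[0,0,0,21,-24.4,0,93],[0,0,0,21,-24.4,0,93],[0,0,0,21,-24.4,0,93],[0,0,0,21,-24.4,0,93],[0,0,0,21,-24.4,0,93]])

```text
t: 1.77
tcp_pos: [0.5267, 0.1058, 0.4049]
ee_rot: [2.222, 2.221, 0.001]
ft_force: [0.2, 1.1, -0.1]
opening: 0.0931
```

carry_out(deltas=[[0,0,0,0,0,0,93],[0,0,0,0,0,0,93],[0,0,0,0,0,0,93],[0,0,0,0,0,0,93],[0,0,0,0,0,0,93]])

```text
t: 2.18
tcp_pos: [0.5289, 0.1037, 0.4046]
ee_rot: [2.224, 2.218, -0.0]
ft_force: [-0.1, 0.1, 0.2]
opening: 0.0931
```

Run:
```python
from h import *
p=shot('wrist','wrist1'); o=get_obs(); print(o['t'],o['tcp_pos'],o['ee_rot'],o['joints'],o['ft_force'],o['ft_torque']); print(p['eye'],p['attitude'])
im=p['image'][150:270,200:360]; cv2.imwrite('pics/w1c.png',cv2.cvtColor(cv2.resize(im,None,fx=5,fy=5,interpolation=cv2.INTER_CUBIC),cv2.COLOR_RGB2BGR))
for t in ['stem_end','knob_middle','collar_top']: print(t,[(r['box'],r['score']) for r in finder.look_for(p,t)])
```

```text
2.2333 [0.52877504 0.10388791 0.40454424] [ 2.22367301e+00  2.21858982e+00 -4.09866086e-04] [-0.21742386  0.44201245 -0.02535772  1.74734158  0.01393528  0.95240627
 -0.2507129 ] [-0.44486194  0.61288708 -0.07904195] [-0.02670175  0.03022218 -0.03928982]
[0.53023983 0.17597067 0.38503737] [-2.67171892e-01  9.46778678e-05 -3.53013036e-03]
stem_end [([278.3, 202.9, 286.0, 216.3], 0.38)]
knob_middle [([207.5, 2.0, 377.0, 302.8], 0.91)]
collar_top [([203.5, 0.0, 375.5, 301.6], 0.71)]
```

View pics/wrist1.png

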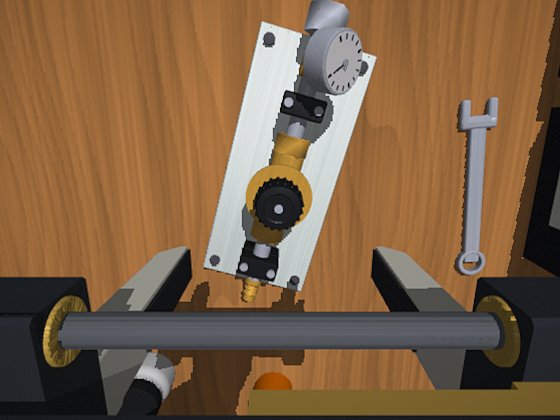

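View pics/w1c.png

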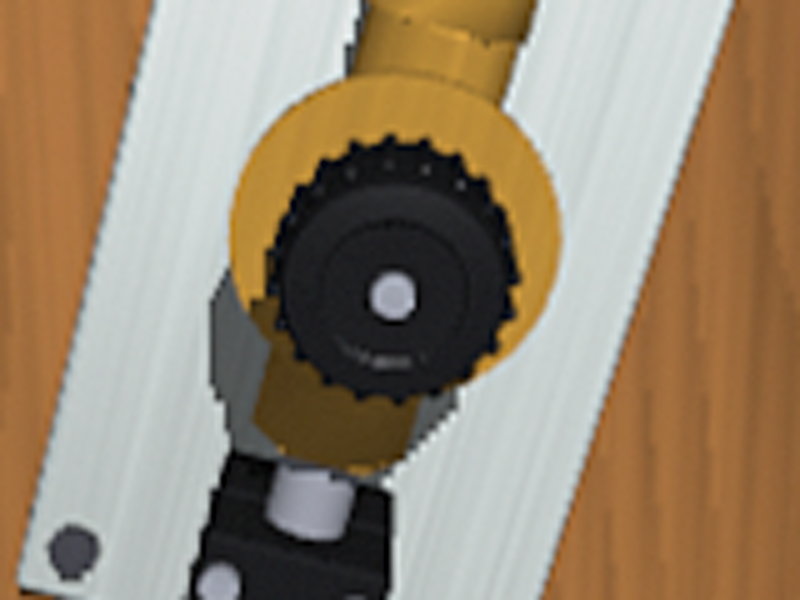

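Run:
```python
from h import *
p=shot('wrist'); o=get_obs()
g=p['image'][195:225,265:295].astype(int).sum(2); ys,xs=np.where(g>330); print(len(xs),xs.mean()+265,ys.mean()+195,xs.ptp() if hasattr(xs,'ptp') else np.ptp(xs))
u,v=xs.mean()+265,ys.mean()+195
X=onz(p,u,v,.1193);print('stem',X, 'tcp',o['tcp_pos'], 'delta',X-o['tcp_pos'])
s=shot('scene');d=shot('side');print('proj',proj(s,X),proj(d,X))
for n,q in [('s',s),('d',d)]:
    x,y=map(int,proj(q,X)); cv2.imwrite(f'pics/k_{n}.png',cv2.cvtColor(cv2.resize(q['image'][y-40:y+40,x-50:x+50],None,fx=8,fy=8,interpolation=cv2.INTER_CUBIC),cv2.COLOR_RGB2BGR))
```

```text
63 279.07936507936506 209.88888888888889 8
stem [0.5277362  0.10501674 0.1193    ] tcp [0.52828083 0.10458759 0.40456389] delta [-0.00054463  0.00042915 -0.28526389]
proj (np.float64(292.3875710002834), np.float64(191.62121804452028)) (np.float64(268.7785109473555), np.float64(192.89215722837295))
```

View pics/k_d.png

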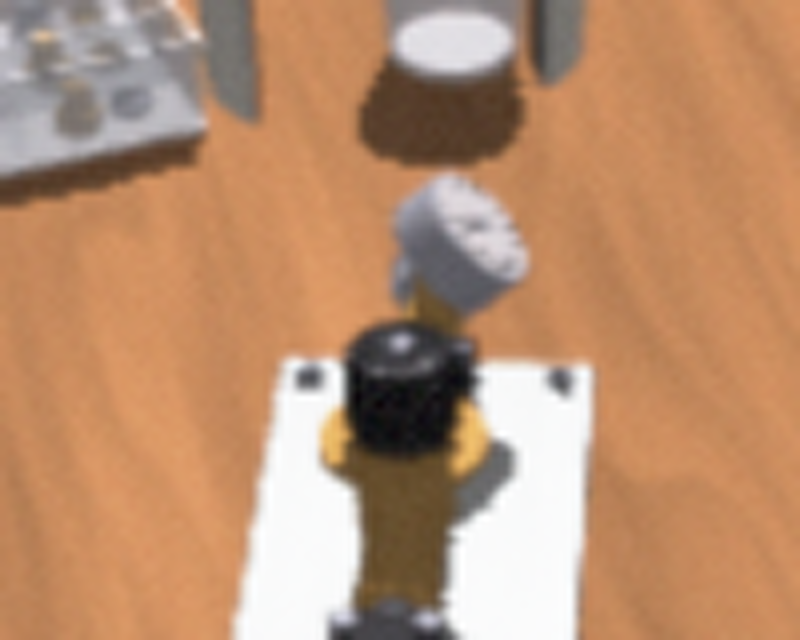

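carry_out(deltas=[[0,0,0,0.4,-0.5,25,93],[0,0,0,0,0,30,93],[0,0,0,0,0,30,93],[0,0,0,0,0,28,93],[0,0,0,0,0,20,93]])

```text
t: 2.95
tcp_pos: [0.5269, 0.1053, 0.2695]
ee_rot: [-2.22, -2.221, 0.003]
ft_force: [-1.0, -0.4, 0.9]
opening: 0.0933
```

carry_out(deltas=[[0,0,0,0,0,0,93],[0,0,0,0,0,0,93],[0,0,0,0,0,0,93],[0,0,0,0,0,0,80],[0,0,0,0,0,0,60]])

```text
t: 3.37
tcp_pos: [0.528, 0.1055, 0.2733]
ee_rot: [2.22, 2.22, 0.004]
ft_force: [0.6, 0.3, 0.5]
opening: 0.0838
```

```bash
cat >> h.py <<'E'
def avg(n=6,cam='wrist'):
    L=[]
    for i in range(n):
        imaging.get_image(cam); L.append(get_obs())
    f=lambda k:np.mean([o[k] for o in L],0)
    T=f('tcp_pos');r=R.from_rotvec([o['ee_rot'] for o in L]).mean()
    tx=r.as_matrix()[:,0]
    print('t',round(L[-1]['t'],2),'tcp',np.round(T*1e3,2),'yaw(tool x, CCW deg)',round(np.degrees(np.arctan2(tx[1],tx[0])),2),'tilt',np.round(r.as_matrix()[:2,2]*57.3,2))
    print('  F',np.round(f('ft_force'),2),'M',np.round(f('ft_torque'),3),'sd Mz',np.round(np.std([o['ft_torque'][2] for o in L]),3),'open',round(f('opening')*1e3,1),'j7',round(f('joints')[6],4),'eff7',np.round(f('joint_efforts')[6],3))
    return L
E
python3 -c "
from h import *
avg(3)
d=shot('side'); cv2.imwrite('pics/kd2.png',cv2.cvtColor(cv2.resize(d['image'][140:260,190:350],None,fx=5,fy=5,interpolation=cv2.INTER_CUBIC),cv2.COLOR_RGB2BGR))"
```

```text
t 3.52 tcp [527.77 105.48 272.89] yaw(tool x, CCW deg) 90.0 tilt [0.12 0.03]
  F [-0.42 -0.   -0.42] M [ 0.037 -0.01   0.023] sd Mz 0.02 open 76.3 j7 -0.2611 eff7 -0.0
```

View pics/kd2.png

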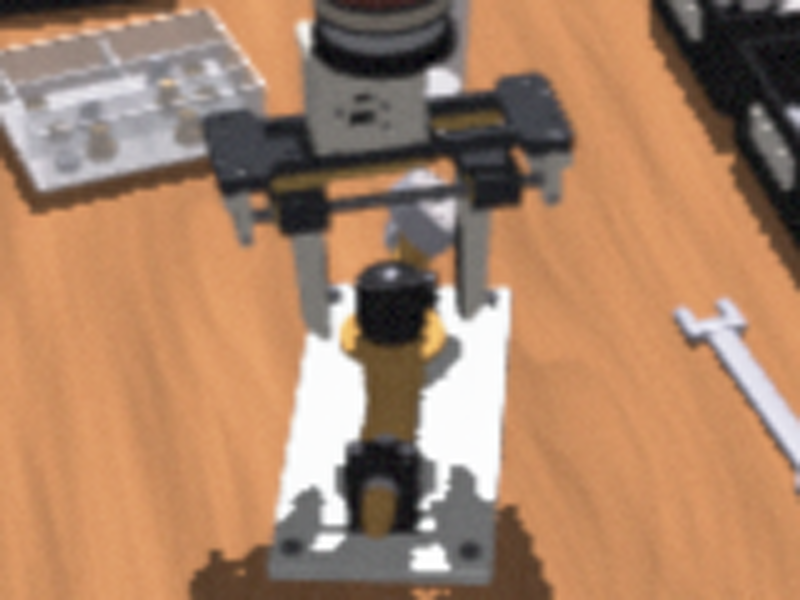

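carry_out(deltas=[[0,0,0,0,0,0,50],[0,0,0,0,0,0,40],[0,0,0,0,0,0,20],[0,0,0,0,0,0,20],[0,0,0,0,0,0,20]])

```text
t: 3.98
tcp_pos: [0.527, 0.1055, 0.2717]
ee_rot: [-2.22, -2.221, 0.002]
ft_force: [-1.5, 0.4, 1.3]
opening: 0.0397
```

carry_out(deltas=[[0,0,0,0,0,0,20],[0,0,0,0,0,0,20],[0,0,0,0,0,0,20],[0,0,0,0,0,0,20],[0,0,0,0,0,0,20]])

```text
t: 4.4
tcp_pos: [0.527, 0.1054, 0.2717]
ee_rot: [-2.221, -2.221, 0.002]
ft_force: [-2.4, -0.3, 2.2]
opening: 0.0394
```

```bash
python3 -c "
from h import *
avg(8)"
```

```text
t 4.8 tcp [527.04 105.43 271.67] yaw(tool x, CCW deg) 90.01 tilt [-0.09 -0.01]
  F [-3.84 -0.07  3.27] M [-0.009  0.849  0.009] sd Mz 0.014 open 39.5 j7 -0.2611 eff7 0.004
```

carry_out(deltas=[[0,0,1,0,-0.3,0,20],[0,0,1,0,-0.2,0,20],[0,0,1,0,0,0,20],[0,0,0,0,0,0,20],[0,0,0,0,0,0,20]])

```text
t: 5.22
tcp_pos: [0.5268, 0.1055, 0.2716]
ee_rot: [-2.278, -2.163, 0.001]
ft_force: [-5.2, 0.2, 3.3]
opening: 0.0397
```

```bash
python3 -c "
from h import *
avg(6)"
```

```text
t 5.52 tcp [526.85 105.42 271.67] yaw(tool x, CCW deg) 87.01 tilt [-0.03 -0.01]
  F [-3.68 -0.39  2.73] M [-0.013  1.008  0.157] sd Mz 0.033 open 39.6 j7 -0.2993 eff7 -0.137
```

carry_out(deltas=[[0,0,3,0,-0.4,0,20],[0,0,3,0,0,0,20],[0,0,3,0,0,0,20],[0,0,3,0,0,0,20],[0,0,3,0,0,0,20]])

```text
t: 5.93
tcp_pos: [0.5266, 0.1054, 0.2717]
ee_rot: [-2.544, -1.842, -0.0]
ft_force: [-4.6, -0.4, 2.4]
opening: 0.0397
```

```bash
python3 -c "
from h import *
avg(4)"
```

```text
t 6.13 tcp [526.63 105.45 271.68] yaw(tool x, CCW deg) 71.95 tilt [ 0.01 -0.  ]
  F [-3.65  0.17  1.65] M [-0.     0.961 -0.012] sd Mz 0.027 open 39.4 j7 -0.49 eff7 -0.075
```

carry_out(deltas=[[0,0,4,0,0,0,20],[0,0,5,0,0,0,20],[0,0,5,0,0,0,20],[0,0,4,0,0,0,20],[0,0,0,0,0,0,20]])

```text
t: 6.55
tcp_pos: [0.5266, 0.1055, 0.2717]
ee_rot: [2.799, 1.426, -0.0]
ft_force: [-4.1, 1.0, 2.0]
opening: 0.0394
```

```bash
python3 -c "
from h import *
avg(4)"
```

```text
t 6.75 tcp [526.58 105.46 271.67] yaw(tool x, CCW deg) 54.12 tilt [-0. -0.]
  F [-3.55  0.    1.41] M [ 0.006  0.908 -0.002] sd Mz 0.013 open 39.5 j7 -0.7153 eff7 -0.026
```

carry_out(deltas=[[0,0,1,0,0,0,20],[0,0,1,0,0,0,20],[0,0,1,0,0,0,20],[0,0,0,0,0,0,20],[0,0,0,0,0,0,20]])

```text
t: 7.17
tcp_pos: [0.5266, 0.1055, 0.2717]
ee_rot: [2.835, 1.353, -0.0]
ft_force: [-3.7, -0.2, 0.3]
opening: 0.0393
```

```bash
python3 -c "
from h import *
avg(6)"
```

```text
t 7.47 tcp [526.57 105.48 271.69] yaw(tool x, CCW deg) 51.02 tilt [-0. -0.]
  F [-3.54 -0.    0.25] M [0.073 0.84  0.15 ] sd Mz 0.029 open 39.6 j7 -0.7545 eff7 -0.137
```

k=2 isn't closed: the torque there is 0.15, the same as plain detent. On to the next clicks.

carry_out(deltas=[[0,0,4,0,0,0,20],[0,0,5,0,0,0,20],[0,0,4,0,0,0,20],[0,0,2,0,0,0,20],[0,0,0,0,0,0,20]])

```text
t: 7.88
tcp_pos: [0.5265, 0.1055, 0.2717]
ee_rot: [2.988, 0.969, -0.0]
ft_force: [-2.8, -0.2, -0.4]
opening: 0.0394
```

carry_out(deltas=[[0,0,1,0,0,0,20],[0,0,1,0,0,0,20],[0,0,1,0,0,0,20],[0,0,0,0,0,0,20],[0,0,0,0,0,0,20]])

```text
t: 8.3
tcp_pos: [0.5265, 0.1055, 0.2717]
ee_rot: [-3.012, -0.893, 0.0]
ft_force: [-2.7, 0.9, -0.4]
opening: 0.0398
```

```bash
python3 -c "
from h import *
avg(6)"
```

```text
t 8.6 tcp [526.53 105.52 271.71] yaw(tool x, CCW deg) 33.02 tilt [-0.01  0.01]
  F [-3.27  0.29 -0.52] M [0.196 0.879 0.14 ] sd Mz 0.012 open 39.5 j7 -0.9822 eff7 -0.137
```

k=3 isn't closed either. Next is k=4.

carry_out(deltas=[[0,0,4,0,0,0,20],[0,0,5,0,0,0,20],[0,0,4,0,0,0,20],[0,0,2,0,0,0,20],[0,0,0,0,0,0,20]])

```text
t: 9.02
tcp_pos: [0.5265, 0.1056, 0.2717]
ee_rot: [-3.103, -0.49, 0.0]
ft_force: [-3.7, 1.8, 0.2]
opening: 0.0399
```

carry_out(deltas=[[0,0,1,0,0,0,20],[0,0,1,0,0,0,20],[0,0,1,0,0,0,20],[0,0,0,0,0,0,20],[0,0,0,0,0,0,20]])

```text
t: 9.43
tcp_pos: [0.5265, 0.1056, 0.2717]
ee_rot: [-3.114, -0.411, 0.0]
ft_force: [-3.5, 0.1, -0.5]
opening: 0.0394
```

```bash
python3 -c "
from h import *
avg(6)"
```

```text
t 9.73 tcp [526.51 105.57 271.7 ] yaw(tool x, CCW deg) 15.02 tilt [-0.02  0.01]
  F [-3.8   1.24 -1.09] M [0.369 0.937 0.127] sd Mz 0.03 open 39.6 j7 -1.2107 eff7 -0.136
```

k=4 isn't closed. Next is k=5.

carry_out(deltas=[[0,0,4,0,0,0,20],[0,0,5,0,0,0,20],[0,0,4,0,0,0,20],[0,0,2,0,0,0,20],[0,0,0,0,0,0,20]])

```text
t: 10.15
tcp_pos: [0.5265, 0.1057, 0.2717]
ee_rot: [-3.142, 0.001, 0.0]
ft_force: [-4.0, 0.6, -0.4]
opening: 0.0395
```

carry_out(deltas=[[0,0,1,0,0,0,20],[0,0,1,0,0,0,20],[0,0,1,0,0,0,20],[0,0,0,0,0,0,20],[0,0,0,0,0,0,20]])

```text
t: 10.57
tcp_pos: [0.5265, 0.1057, 0.2717]
ee_rot: [-3.14, 0.081, 0.0]
ft_force: [-3.6, 1.8, -1.8]
opening: 0.0396
```

```bash
python3 -c "
from h import *
avg(6)"
```

```text
t 10.87 tcp [526.52 105.64 271.71] yaw(tool x, CCW deg) -2.97 tilt [-0.02  0.02]
  F [-4.05  2.53 -0.97] M [0.67  0.981 0.159] sd Mz 0.043 open 39.6 j7 -1.4409 eff7 -0.136
```

Still only detent torque, so k=6 should be the closed click.

carry_out(deltas=[[0,0,4,0,0,0,20],[0,0,5,0,0,0,20],[0,0,4,0,0,0,20],[0,0,2,0,0,0,20],[0,0,0,0,0,0,20]])

```text
t: 11.28
tcp_pos: [0.5265, 0.1057, 0.2717]
ee_rot: [-3.103, 0.492, 0.0]
ft_force: [-3.4, 2.5, -2.1]
opening: 0.0397
```

```bash
python3 -c "
from h import *
avg(5)"
```

```text
t 11.53 tcp [526.52 105.68 271.71] yaw(tool x, CCW deg) -17.95 tilt [-0.02  0.03]
  F [-3.85  3.08 -1.59] M [0.84  0.98  0.015] sd Mz 0.02 open 39.6 j7 -1.634 eff7 -0.011
```

carry_out(deltas=[[0,0,1,0,0,0,20],[0,0,1,0,0,0,20],[0,0,0,0,0,0,20],[0,0,0,0,0,0,20],[0,0,0,0,0,0,20]])

```text
t: 11.95
tcp_pos: [0.5265, 0.1057, 0.2717]
ee_rot: [-3.094, 0.543, 0.001]
ft_force: [-3.1, 2.5, -1.8]
opening: 0.0394
```

```bash
python3 -c "
from h import *
avg(6)"
```

```text
t 12.25 tcp [526.53 105.7  271.72] yaw(tool x, CCW deg) -19.9 tilt [-0.02  0.02]
  F [-4.24  2.59 -1.44] M [0.869 0.967 0.16 ] sd Mz 0.032 open 39.5 j7 -1.6595 eff7 -0.15
```

carry_out(deltas=[[0,0,1,0,0,0,20],[0,0,0,0,0,0,20],[0,0,0,0,0,0,20],[0,0,0,0,0,0,20],[0,0,0,0,0,0,20]])

```text
t: 12.67
tcp_pos: [0.5265, 0.1057, 0.2717]
ee_rot: [-3.089, 0.569, 0.001]
ft_force: [-4.5, 3.1, -1.2]
opening: 0.0395
```

```bash
python3 -c "
from h import *
avg(6)"
```

```text
t 12.97 tcp [526.53 105.72 271.72] yaw(tool x, CCW deg) -20.86 tilt [-0.02  0.02]
  F [-3.97  3.23 -1.45] M [0.874 0.985 0.298] sd Mz 0.025 open 39.5 j7 -1.6721 eff7 -0.281
```

The torque has risen to 0.30 Nm, twice the detent value, and the slope is steep, so this is the seat. I'll add a small nudge to get clearly finger-tight.

carry_out(deltas=[[0,0,0.3,0,0,0,20],[0,0,0.3,0,0,0,20],[0,0,0,0,0,0,20],[0,0,0,0,0,0,20],[0,0,0,0,0,0,20]])

```text
t: 13.38
tcp_pos: [0.5265, 0.1057, 0.2717]
ee_rot: [-3.087, 0.584, 0.0]
ft_force: [-3.9, 3.1, -2.2]
opening: 0.0396
```

```bash
python3 -c "
from h import *
avg(6)"
```

```text
t 13.68 tcp [526.55 105.74 271.73] yaw(tool x, CCW deg) -21.44 tilt [-0.02  0.01]
  F [-3.9   3.24 -1.66] M [0.861 0.956 0.379] sd Mz 0.018 open 39.5 j7 -1.6798 eff7 -0.37
```

Seated at 0.38 Nm. Now I'll back off 3.6° to the closed click, then open 4 × 18°.

carry_out(deltas=[[0,0,-1.8,0,0,0,20],[0,0,-1.8,0,0,0,20],[0,0,-4,0,0,0,20],[0,0,-5,0,0,0,20],[0,0,-5,0,0,0,20]])

```text
t: 14.1
tcp_pos: [0.5265, 0.1056, 0.2717]
ee_rot: [-3.139, 0.103, 0.0]
ft_force: [-3.7, 3.2, -2.8]
opening: 0.0396
```

carry_out(deltas=[[0,0,-4,0,0,0,20],[0,0,-5,0,0,0,20],[0,0,-5,0,0,0,20],[0,0,-5,0,0,0,20],[0,0,-3,0,0,0,20]])

```text
t: 14.52
tcp_pos: [0.5265, 0.1054, 0.2717]
ee_rot: [-3.101, -0.497, -0.0]
ft_force: [-3.9, 3.0, -1.5]
opening: 0.0396
```

```bash
python3 -c "
from h import *
avg(5)"
```

```text
t 14.77 tcp [526.5  105.39 271.72] yaw(tool x, CCW deg) 18.07 tilt [-0.01  0.05]
  F [-3.69  3.42 -1.61] M [ 8.71e-01  1.01e+00 -1.00e-03] sd Mz 0.012 open 39.4 j7 -1.1707 eff7 0.066
```

carry_out(deltas=[[0,0,-4,0,0,0,20],[0,0,-5,0,0,0,20],[0,0,-5,0,0,0,20],[0,0,-4,0,0,0,20],[0,0,-3,0,0,0,20]])

```text
t: 15.18
tcp_pos: [0.5265, 0.1053, 0.2717]
ee_rot: [-2.96, -1.052, -0.001]
ft_force: [-4.0, 3.5, -0.7]
opening: 0.0395
```

carry_out(deltas=[[0,0,-4,0,0,0,20],[0,0,-5,0,0,0,20],[0,0,-4,0,0,0,20],[0,0,-2,0,0,0,20],[0,0,0,0,0,0,20]])

```text
t: 15.6
tcp_pos: [0.5265, 0.1053, 0.2717]
ee_rot: [-2.798, -1.427, -0.001]
ft_force: [-4.7, 3.9, -1.8]
opening: 0.0396
```

```bash
python3 -c "
from h import *
avg(6)"
```

```text
t 15.9 tcp [526.54 105.28 271.71] yaw(tool x, CCW deg) 53.97 tilt [0.01 0.04]
  F [-4.12  3.29 -1.11] M [ 0.754  1.036 -0.016] sd Mz 0.041 open 39.4 j7 -0.7155 eff7 0.008
```

In the fourth click: 72.0° from closed, with torque about 0. Release now and rise.

carry_out(deltas=[[0,0,0,0,0,0,50],[0,0,0,0,0,0,60],[0,0,0,0,0,0,70],[0,0,0,0,0,0,80],[0,0,0,0,0,0,85]])

```text
t: 16.32
tcp_pos: [0.5275, 0.1048, 0.2722]
ee_rot: [2.798, 1.424, 0.004]
ft_force: [1.1, 0.0, -0.1]
opening: 0.0682
```

```bash
python3 -c "
from h import *
avg(4)"
```

```text
t 16.52 tcp [526.98 105.14 271.99] yaw(tool x, CCW deg) 53.98 tilt [ 0.08 -0.01]
  F [-0.07  0.18 -0.12] M [0.019 0.043 0.013] sd Mz 0.01 open 77.8 j7 -0.716 eff7 0.0
```

carry_out(deltas=[[0,0,0,0,0,-20,85],[0,0,0,0,0,-30,85],[0,0,0,0,0,-30,85],[0,0,0,0,0,-30,85],[0,0,0,0,0,-23,85]])

```text
t: 16.93
tcp_pos: [0.5268, 0.1053, 0.4072]
ee_rot: [2.798, 1.426, 0.004]
ft_force: [0.1, -0.1, 0.5]
opening: 0.0852
```

carry_out(deltas=[[0,0,-6,0,0,0,75],[0,0,-6,0,0,0,75],[0,0,-6,0,0,0,75],[0,0,-6,0,0,0,75],[0,0,0,0,0,0,75]])

```text
t: 17.35
tcp_pos: [0.5265, 0.1052, 0.4048]
ee_rot: [-2.44, -1.979, -0.0]
ft_force: [0.4, -0.3, -0.3]
opening: 0.0751
```

Run:
```python
from h import *
avg(4)
p=shot('wrist','wrist2'); 
g=p['image'][190:230,255:305].astype(int).sum(2); ys,xs=np.where(g>330); u,v=xs.mean()+255,ys.mean()+190
print(len(xs),u,v,onz(p,u,v,.1193))
s=shot('scene');d=shot('side')
for z in [.024]:
  for n,b in dict(cap=[167.2,229.7,190.4,255.9],o1=[153.9,216.4,172.5,235.8],o2=[138,246.8,157,269.0],o3=[203,224,220,247]).items(): print(n,onz(s,(b[0]+b[2])/2,(b[1]+b[3])/2,z))
  for n,b in dict(cap=[282.9,305.7,302.4,337.3],o1=[243,322,267,351],o2=[302,339,327,371],o3=[277,277,302,305]).items(): print(n,onz(d,(b[0]+b[2])/2,(b[1]+b[3])/2,z))
```

```text
t 17.55 tcp [526.57 105.29 404.72] yaw(tool x, CCW deg) 77.86 tilt [-0.  0.]
  F [-0.05 -0.04  0.07] M [ 0.008 -0.    -0.004] sd Mz 0.042 open 74.9 j7 -0.4009 eff7 0.056
174 273.4310344827586 207.1206896551724 [0.52239636 0.1094199  0.1193    ]
cap [ 0.50751722 -0.27015647  0.024     ]
o1 [ 0.41746124 -0.29880698  0.024     ]
o2 [ 0.52926695 -0.37074948  0.024     ]
o3 [ 0.51842833 -0.16830941  0.024     ]
cap [ 0.50298047 -0.27680982  0.024     ]
o1 [ 0.41278935 -0.30004257  0.024     ]
o2 [ 0.52600987 -0.37776841  0.024     ]
o3 [ 0.51817953 -0.18112205  0.024     ]
```

View pics/wrist2.png

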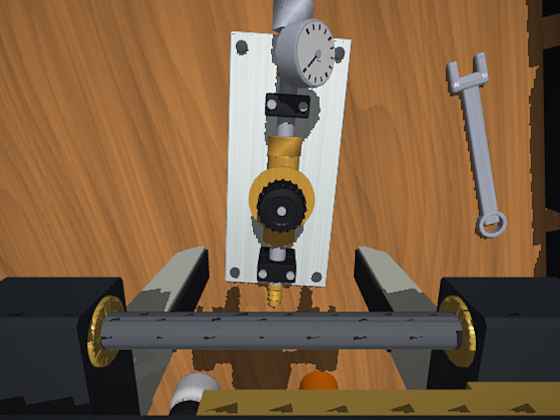

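carry_out(deltas=[[0,0,6,0,0,0,75],[0,0,6,0,0,0,75],[0,0,6,0,0,0,75],[0,0,0,-33.9,17.1,0,75],[0,0,0,-33.9,17.1,0,75]])

```text
t: 18.12
tcp_pos: [0.5224, 0.0319, 0.4045]
ee_rot: [-2.715, -1.58, -0.001]
ft_force: [1.4, -2.0, 0.3]
opening: 0.0748
```

carry_out(deltas=[[0,0,0,-33.9,17.1,7,75],[0,0,0,-33.9,17.1,7,75],[0,0,0,-33.9,17.1,7,75],[0,0,0,-33.9,17.1,7,75],[0,0,0,-33.9,17.1,7,75]])

```text
t: 18.53
tcp_pos: [0.5113, -0.1615, 0.3696]
ee_rot: [2.721, 1.57, 0.001]
ft_force: [0.3, 0.4, 0.3]
opening: 0.0751
```

carry_out(deltas=[[0,0,0,-33.9,17.1,12,75],[0,0,0,-33.9,17.1,12,75],[0,0,0,-33.9,17.1,12,75],[0,0,0,0,0,0,75],[0,0,0,0,0,0,75]])

```text
t: 18.95
tcp_pos: [0.5039, -0.2766, 0.3328]
ee_rot: [-2.726, -1.562, 0.004]
ft_force: [0.3, 0.3, -0.1]
opening: 0.0752
```

carry_out(deltas=[[0,0,0,0,0,0,75],[0,0,0,0,0,0,75],[0,0,0,0,0,0,75],[0,0,0,0,0,0,75],[0,0,0,0,0,0,75]])

```text
t: 19.37
tcp_pos: [0.5056, -0.2726, 0.3341]
ee_rot: [2.719, 1.573, 0.001]
ft_force: [0.1, 0.2, 0.2]
opening: 0.0748
```

Run:
```python
from h import *
avg(3)
p=shot('wrist','wrist3'); print(p['eye'],p['attitude'],get_obs()['joints'])
print([(r['box'],r['score']) for r in finder.look_for(p,'cap')])
```

```text
t 19.52 tcp [ 505.41 -273.02  334.01] yaw(tool x, CCW deg) 60.06 tilt [0.02 0.  ]
  F [ 0.23 -0.44  0.06] M [ 0.004  0.02  -0.004] sd Mz 0.012 open 75.1 j7 0.0659 eff7 -0.001
[ 0.54298942 -0.2107619   0.31438849] [-0.26042735  0.06996796 -0.52064766] [ 0.33871494  0.58075772  0.18717523  1.73987105 -0.13836689  0.83365466
  0.06598189]
[([254.2, 173.7, 317.8, 247.0], 0.91), ([190.7, 51.6, 261.0, 122.5], 0.84), ([192.0, 235.5, 241.4, 312.5], 0.8), ([325.8, 243.0, 368.6, 311.9], 0.76)]
```

View pics/wrist3.png

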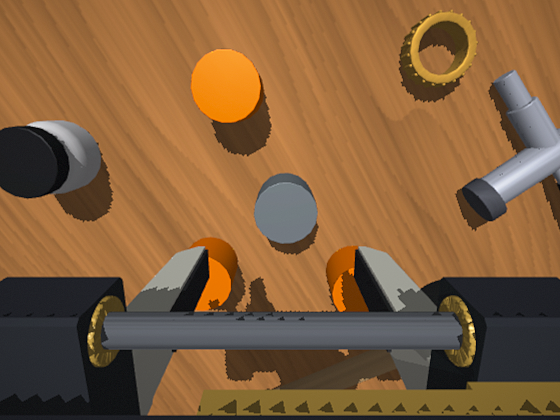

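The grey cap's top disc is centred near (286,212). The orange cups at (226,86), (215,270) and (345,280) are clear of it. Next I'll fit the disc and the stem precisely.

Run:
```python
from h import *
im=cv2.imread('pics/wrist2.png'); g=im[200:222,270:294].astype(int).sum(2)
ys,xs=np.where(g>300); m=(abs(xs+270-281.5)<7)&(abs(ys+200-211)<7); print('stem',xs[m].mean()+270,ys[m].mean()+200,m.sum())
p=shot('wrist'); im=p['image'].astype(int); sub=im[160:260,240:330]
print(im[212,286],im[178,286],im[230,286])
m=((sub.max(2)-sub.min(2))<35)&(sub.sum(2)>270); m=m.astype(np.uint8)
n,l,st,c=cv2.connectedComponentsWithStats(m); k=1+np.argmax(st[1:,4]); print(st[k],c[k]+[240,160])
cn,_=cv2.findContours((l==k).astype(np.uint8),cv2.RETR_EXTERNAL,cv2.CHAIN_APPROX_NONE); e=cv2.fitEllipse(max(cn,key=len)); print(e); u,v=e[0][0]+240,e[0][1]+160
X=onz(p,u,v,.048); T=get_obs()['tcp_pos']; print('cap',X,'d',X-T)
im2=cv2.cvtColor(p['image'],cv2.COLOR_RGB2BGR); cv2.ellipse(im2,((u,v),e[1],e[2]),(0,0,255),1); cv2.imwrite('pics/e.png',cv2.resize(im2[150:270,210:370],None,fx=5,fy=5))
# stem at wrist2 pose in TCP frame (pixel at reference depth)
R_=R.from_rotvec(get_obs()['ee_rot']).as_matrix()
e0,d0=ray(p,u,v); print('cap in tool',R_.T@(X-T))
def intool(u,v,z,): 
    return R_.T@(onz(p,u,v,z)-T)
print('stem pix, same cam pose & depth', intool(281.5,211,.048-.0+ (.0)))
```

```text
stem 281.2 210.8923076923077 65
[116 126 130] [84 90 94] [116 123 130]
[  14   22   64   61 3052] [285.2827654  211.91939712]
((45.27735900878906, 51.91739273071289), (60.60536575317383, 62.31007385253906), 91.67971801757812)
cap [ 0.50888204 -0.27625166  0.048     ] d [ 0.00369675 -0.00266726 -0.28577911]
cap in tool [-0.00045921  0.00454739  0.28577892]
stem pix, same cam pose & depth [0.00029744 0.00155097 0.28577904]
```

View pics/e.png

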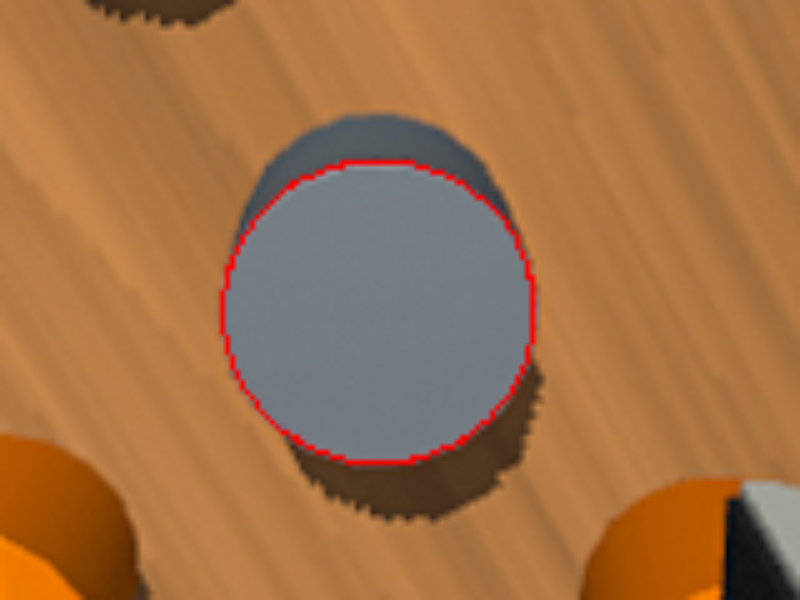

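carry_out(deltas=[[0,0,0,-0.8,3,25,75],[0,0,0,0,0,32,75],[0,0,0,0,0,32,75],[0,0,0,0,0,28,75],[0,0,0,0,0,20,75]])

```text
t: 20.08
tcp_pos: [0.5067, -0.2755, 0.1942]
ee_rot: [-2.718, -1.569, 0.003]
ft_force: [-0.4, -0.2, 0.5]
opening: 0.0752
```

carry_out(deltas=[[0,0,0,0,0,0,75],[0,0,0,0,0,0,75],[0,0,0,0,0,0,70],[0,0,0,0,0,0,65],[0,0,0,0,0,0,62]])

```text
t: 20.5
tcp_pos: [0.5079, -0.2762, 0.1985]
ee_rot: [2.718, 1.569, 0.003]
ft_force: [0.2, -0.2, 0.3]
opening: 0.0638
```

Run:
```python
from h import *
avg(3)
d=shot('side'); cv2.imwrite('pics/d4.png',cv2.cvtColor(cv2.resize(d['image'][240:390,200:400],None,fx=4,fy=4,interpolation=cv2.INTER_CUBIC),cv2.COLOR_RGB2BGR))
```

```text
t 20.65 tcp [ 507.72 -276.    198.  ] yaw(tool x, CCW deg) 60.01 tilt [ 0.12 -0.06]
  F [-0.07  0.05 -0.4 ] M [0.006 0.028 0.003] sd Mz 0.029 open 62.3 j7 0.1068 eff7 -0.001
```

View pics/d4.png

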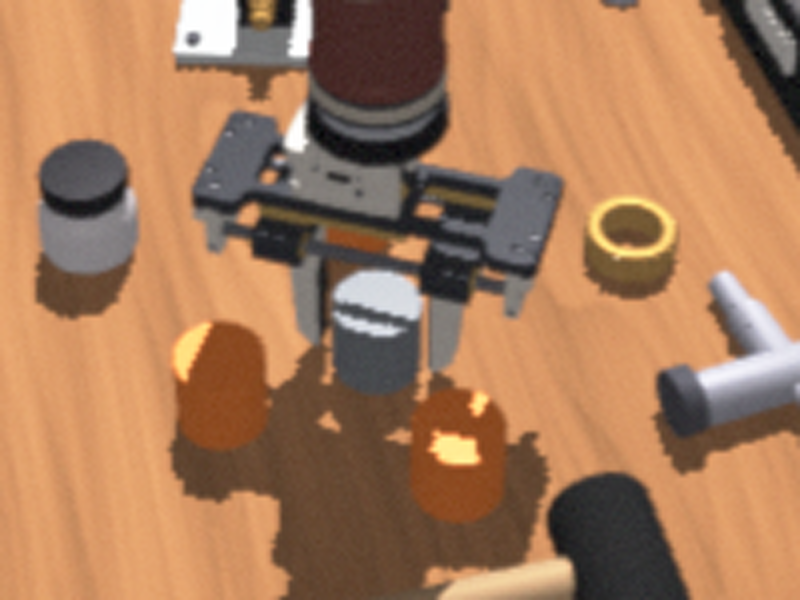

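The cap is between the fingers and the neighbours are clear. Closing now.

carry_out(deltas=[[0,0,0,0,0,0,55],[0,0,0,0,0,0,50],[0,0,0,0,0,0,35],[0,0,0,0,0,0,35],[0,0,0,0,0,0,35]])

```text
t: 21.12
tcp_pos: [0.5074, -0.2759, 0.1969]
ee_rot: [2.721, 1.571, 0.0]
ft_force: [-0.3, 0.5, 1.9]
opening: 0.051
```

carry_out(deltas=[[0,0,0,0,0,0,35],[0,0,0,0,0,0,35],[0,0,0,0,0,-10,35],[0,0,0,0,0,-20,35],[0,0,0,0,0,-30,35]])

```text
t: 21.53
tcp_pos: [0.5064, -0.2753, 0.2554]
ee_rot: [-2.716, -1.568, 0.005]
ft_force: [0.6, -0.2, 0.5]
opening: 0.0507
```

carry_out(deltas=[[0,0,0,0,0,-30,35],[0,0,0,0,0,-30,35],[0,0,0,0,0,-20,35],[0,0,0,0,0,0,35],[0,0,0,0,0,0,35]])

```text
t: 21.95
tcp_pos: [0.5073, -0.2758, 0.3379]
ee_rot: [2.719, 1.57, 0.002]
ft_force: [0.3, 0.7, -1.3]
opening: 0.0508
```

Run:
```python
from h import *
avg(4)
p=shot('wrist','wrist5')
d=shot('side'); cv2.imwrite('pics/d5.png',cv2.cvtColor(cv2.resize(d['image'][180:360,200:400],None,fx=4,fy=4,interpolation=cv2.INTER_CUBIC)[:600],cv2.COLOR_RGB2BGR))
```

```text
t 22.15 tcp [ 506.88 -275.45  335.5 ] yaw(tool x, CCW deg) 60.01 tilt [-0.15  0.08]
  F [-0.22  0.15 -0.56] M [0.012 0.057 0.032] sd Mz 0.004 open 50.8 j7 0.0683 eff7 -0.001
```

View pics/wrist5.png

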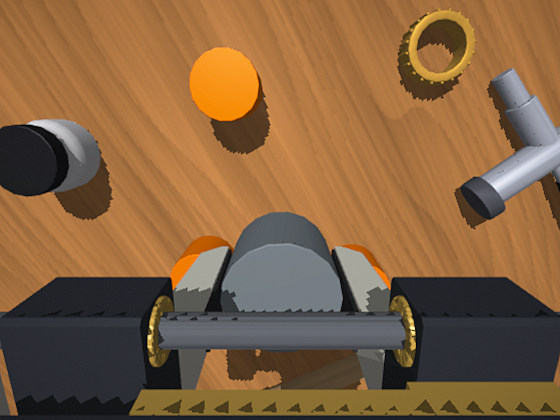

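View pics/d5.png

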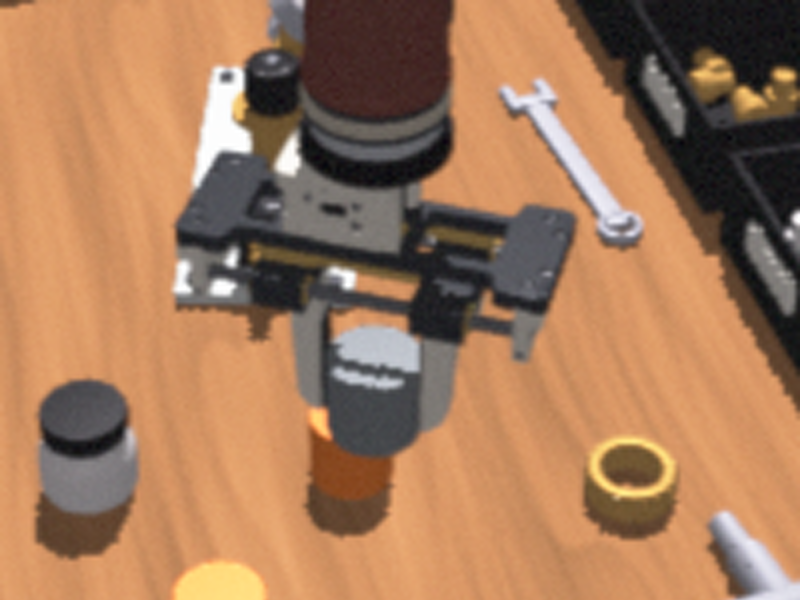

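carry_out(deltas=[[0,0,0,15,-7.7,-10,35],[0,0,0,34,-17.3,0,35],[0,0,0,35,-17.9,0,35],[0,0,0,35,-17.9,0,35],[0,0,0,35,-17.9,0,35]])

```text
t: 22.67
tcp_pos: [0.516, -0.1016, 0.3461]
ee_rot: [-2.721, -1.569, 0.002]
ft_force: [1.5, 0.6, -1.1]
opening: 0.0509
```

carry_out(deltas=[[0,0,0,35,-17.9,0,35],[0,0,0,35,-17.9,0,35],[0,0,0,35,-17.9,0,35],[0,0,0,35,-17.9,0,35],[0,0,0,28,-14.3,0,35]])

```text
t: 23.08
tcp_pos: [0.5255, 0.0889, 0.346]
ee_rot: [-2.717, -1.574, 0.001]
ft_force: [0.1, -0.1, -0.9]
opening: 0.0509
```

carry_out(deltas=[[0,0,0,17.8,-8.9,0,35],[0,0,0,0,0,0,35],[0,0,0,0,0,0,35],[0,0,0,0,0,0,35],[0,0,0,0,0,0,35]])

```text
t: 23.5
tcp_pos: [0.5271, 0.1031, 0.3465]
ee_rot: [2.723, 1.566, -0.002]
ft_force: [-0.6, -0.4, 0.1]
opening: 0.0509
```

carry_out(deltas=[[0,0,0,0,0,0,35],[0,0,0,0,0,0,35],[0,0,0,0,0,0,35],[0,0,0,0,0,0,35],[0,0,0,0,0,0,35]])

```text
t: 23.92
tcp_pos: [0.527, 0.1049, 0.3468]
ee_rot: [-2.721, -1.57, -0.0]
ft_force: [0.6, 1.3, -0.9]
opening: 0.0511
```

Run:
```python
from h import *
L=avg(6)
p=shot('wrist','wrist6'); o=get_obs(); Rm=R.from_rotvec(o['ee_rot']).as_matrix()
for q in [(.0255,0,.149),(0,.0255,.149),(0,-.0255,.149),(.0255,0,.197)]: print(q,np.round(proj(p,o['tcp_pos']+Rm@np.array(q)),1))
d=shot('side'); s=shot('scene')
f=lambda i,n:cv2.imwrite(f'pics/{n}.png',cv2.cvtColor(cv2.resize(i,None,fx=6,fy=6,interpolation=cv2.INTER_CUBIC),cv2.COLOR_RGB2BGR))
f(d['image'][140:240,205:335],'d6'); f(s['image'][140:240,235:365],'s6')
```

```text
t 24.22 tcp [527.   105.17 346.76] yaw(tool x, CCW deg) 60.0 tilt [-0.  0.]
  F [ 0.12 -0.2  -0.46] M [-0.003  0.043  0.002] sd Mz 0.034 open 51.0 j7 -0.627 eff7 0.0
(0.0255, 0, 0.149) [277.8 240.6]
(0, 0.0255, 0.149) [339.6 298.6]
(0, -0.0255, 0.149) [216.4 298.7]
(0.0255, 0, 0.197) [278.7 209.2]
```

View pics/wrist6.png

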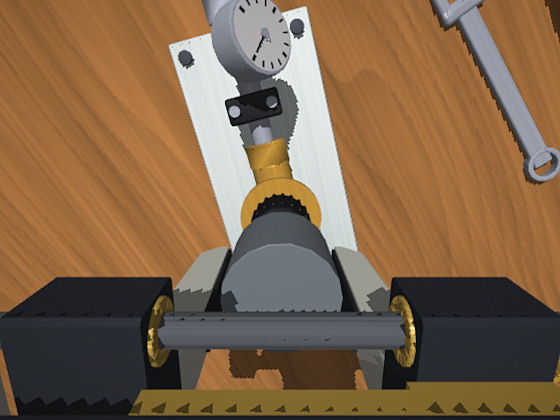

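View pics/d6.png

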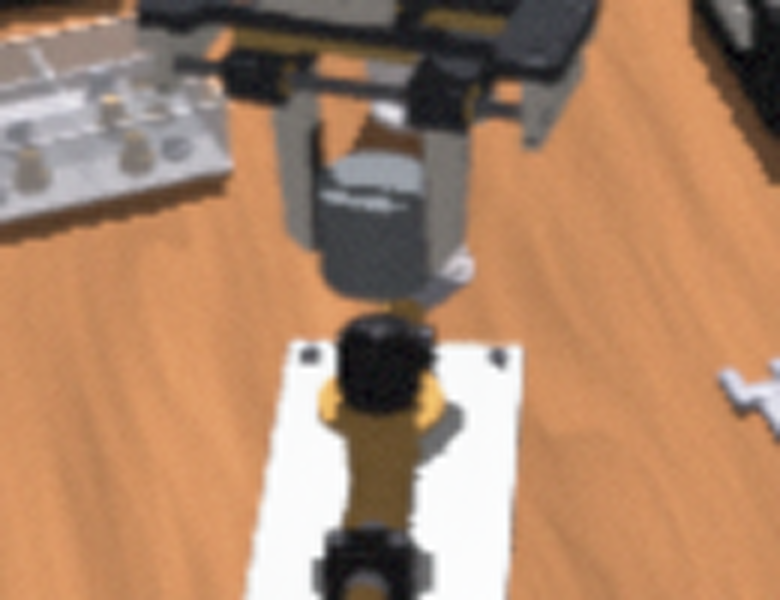

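View pics/s6.png

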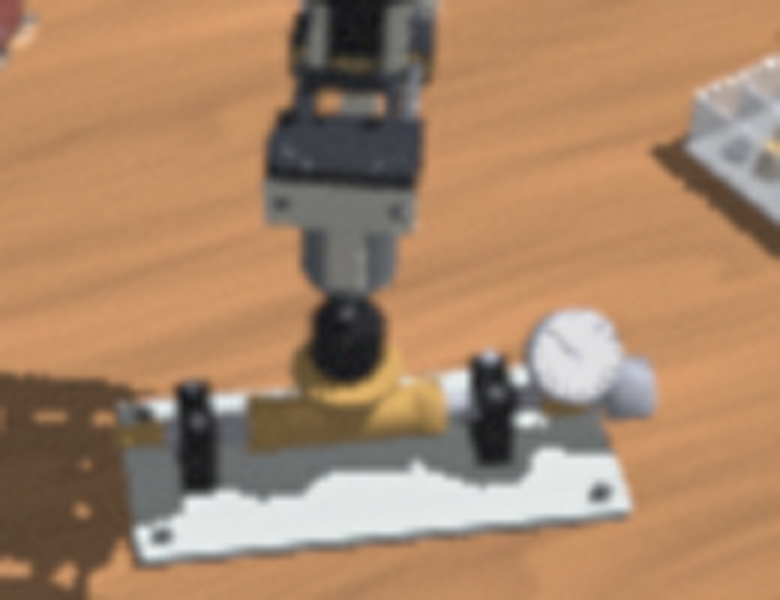

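carry_out(deltas=[[0,0,0,0.2,-0.6,10,35],[0,0,0,0,0,10,35],[0,0,0,0,0,7,35],[0,0,0,0,0,5,35],[0,0,0,0,0,4,35]])

```text
t: 24.78
tcp_pos: [0.5264, 0.1056, 0.3095]
ee_rot: [-2.72, -1.571, 0.003]
ft_force: [-0.2, -0.2, 0.2]
opening: 0.0506
```

```bash
python3 -c "
from h import *
avg(4)"
```

```text
t 24.98 tcp [526.48 105.63 309.96] yaw(tool x, CCW deg) 60.0 tilt [-0.08 -0.02]
  F [-0.13  0.32 -0.64] M [ 0.005  0.091 -0.005] sd Mz 0.019 open 50.9 j7 -0.6149 eff7 0.003
```

carry_out(deltas=[[0,0,0,0,0,3,35],[0,0,0,0,0,4,35],[0,0,0,0,0,4,35],[0,0,0,0,0,4,35],[0,0,0,0,0,3,35]])

```text
t: 25.4
tcp_pos: [0.5265, 0.1057, 0.2922]
ee_rot: [-2.72, -1.571, 0.001]
ft_force: [-0.7, -0.1, -0.4]
opening: 0.0509
```

```bash
python3 -c "
from h import *
avg(4)"
```

```text
t 25.6 tcp [526.44 105.66 292.18] yaw(tool x, CCW deg) 60.0 tilt [-0.06 -0.01]
  F [ 0.03 -0.55 -0.3 ] M [-0.016  0.038  0.006] sd Mz 0.014 open 50.9 j7 -0.6083 eff7 0.003
```

The cap is already 20 mm over the knob with no contact force. Continuing down.

carry_out(deltas=[[0,0,0,0,0,3,35],[0,0,0,0,0,4,35],[0,0,0,0,0,3,35],[0,0,0,0,0,2,35],[0,0,0,0,0,1,35]])

```text
t: 26.02
tcp_pos: [0.5265, 0.1056, 0.2793]
ee_rot: [-2.72, -1.571, 0.001]
ft_force: [-1.3, -0.6, -0.3]
opening: 0.0508
```

carry_out(deltas=[[0,0,0,0,0,0.6,35],[0,0,0,0,0,0.5,35],[0,0,0,0,0,0.5,35],[0,0,0,0,0,0,35],[0,0,0,0,0,0,35]])

```text
t: 26.43
tcp_pos: [0.5266, 0.1057, 0.2782]
ee_rot: [2.721, 1.571, 0.0]
ft_force: [-0.3, -0.7, -0.8]
opening: 0.0511
```

```bash
python3 -c "
from h import *
avg(4)"
```

```text
t 26.63 tcp [526.61 105.66 278.24] yaw(tool x, CCW deg) 60.0 tilt [0.01 0.  ]
  F [ 0.34 -0.7  -0.53] M [ 0.027  0.053 -0.017] sd Mz 0.019 open 51.0 j7 -0.603 eff7 0.0
```

carry_out(deltas=[[0,0,0,0,0,0.4,35],[0,0,0,0,0,0.4,35],[0,0,0,0,0,0,35],[0,0,0,0,0,0,35],[0,0,0,0,0,0,35]])

```text
t: 27.05
tcp_pos: [0.5266, 0.1057, 0.2773]
ee_rot: [-2.721, -1.571, 0.0]
ft_force: [-0.7, 0.6, -1.0]
opening: 0.0508
```

```bash
python3 -c "
from h import *
avg(4)"
```

```text
t 27.25 tcp [526.59 105.66 277.35] yaw(tool x, CCW deg) 60.0 tilt [-0.  0.]
  F [ 0.36 -0.05 -0.54] M [-0.002  0.029 -0.014] sd Mz 0.012 open 50.9 j7 -0.6027 eff7 0.0
```

carry_out(deltas=[[0,0,0,0,0,0.4,35],[0,0,0,0,0,0,35],[0,0,0,0,0,0,35],[0,0,0,0,0,0,35],[0,0,0,0,0,0,35]])

```text
t: 27.67
tcp_pos: [0.5266, 0.1057, 0.277]
ee_rot: [-2.721, -1.571, 0.0]
ft_force: [-0.6, 0.4, -1.2]
opening: 0.0511
```

```bash
python3 -c "
from h import *
avg(4)"
```

```text
t 27.87 tcp [526.59 105.67 276.97] yaw(tool x, CCW deg) 60.0 tilt [-0.  0.]
  F [-0.07  0.04 -0.53] M [ 0.025  0.06  -0.009] sd Mz 0.026 open 51.0 j7 -0.6026 eff7 0.0
```

Nearly touching. I'll continue in 0.5 mm steps.

carry_out(deltas=[[0,0,0,0,0,0.4,35],[0,0,0,0,0,0,35],[0,0,0,0,0,0,35],[0,0,0,0,0,0,35],[0,0,0,0,0,0,35]])

```text
t: 28.28
tcp_pos: [0.5266, 0.1057, 0.2768]
ee_rot: [-2.721, -1.571, -0.0]
ft_force: [-0.7, 0.0, 4.5]
opening: 0.0508
```

```bash
python3 -c "
from h import *
avg(4)"
```

```text
t 28.48 tcp [526.59 105.65 276.83] yaw(tool x, CCW deg) 60.0 tilt [0.01 0.01]
  F [-1.51  0.02  4.93] M [-0.042  0.318  0.001] sd Mz 0.015 open 50.9 j7 -0.6024 eff7 -0.002
```

carry_out(deltas=[[0,0,0,0,0,0.4,35],[0,0,0,0,0,0,35],[0,0,0,0,0,0,35],[0,0,0,0,0,0,35],[0,0,0,0,0,0,35]])

```text
t: 28.9
tcp_pos: [0.5266, 0.1056, 0.2768]
ee_rot: [-2.721, -1.571, -0.001]
ft_force: [-3.1, -0.4, 8.1]
opening: 0.0511
```

```bash
python3 -c "
from h import *
avg(4)"
```

```text
t 29.1 tcp [526.59 105.64 276.81] yaw(tool x, CCW deg) 60.0 tilt [0.01 0.02]
  F [-2.11 -0.1   7.61] M [-0.071  0.535 -0.004] sd Mz 0.028 open 50.7 j7 -0.6023 eff7 -0.004
```

Contact came at rim height 79.9 mm, so the cap is on the collar. I'll ease the push, release and check.

carry_out(deltas=[[0,0,0,0,0,-0.6,35],[0,0,0,0,0,0,35],[0,0,0,0,0,0,55],[0,0,0,0,0,0,62],[0,0,0,0,0,0,72]])

```text
t: 29.52
tcp_pos: [0.5266, 0.1057, 0.2763]
ee_rot: [-2.721, -1.571, 0.001]
ft_force: [-0.4, -0.3, -0.2]
opening: 0.0641
```

carry_out(deltas=[[0,0,0,0,0,0,80],[0,0,0,0,0,0,80],[0,0,0,0,0,0,80],[0,0,0,0,0,0,80],[0,0,0,0,0,0,80]])

```text
t: 29.93
tcp_pos: [0.5266, 0.1057, 0.2767]
ee_rot: [-2.721, -1.571, 0.0]
ft_force: [0.2, 0.0, 0.1]
opening: 0.0796
```

```bash
python3 -c "
from h import *
avg(3)
d=shot('side'); s=shot('scene')
f=lambda i,n:cv2.imwrite(f'pics/{n}.png',cv2.cvtColor(cv2.resize(i,None,fx=6,fy=6,interpolation=cv2.INTER_CUBIC),cv2.COLOR_RGB2BGR))
f(d['image'][140:240,205:335],'d7')"
```

```text
t 30.08 tcp [526.59 105.67 276.75] yaw(tool x, CCW deg) 60.0 tilt [-0.  0.]
  F [-0.32 -0.36 -0.57] M [ 0.012  0.064 -0.021] sd Mz 0.022 open 80.0 j7 -0.6025 eff7 0.0
```

View pics/d7.png

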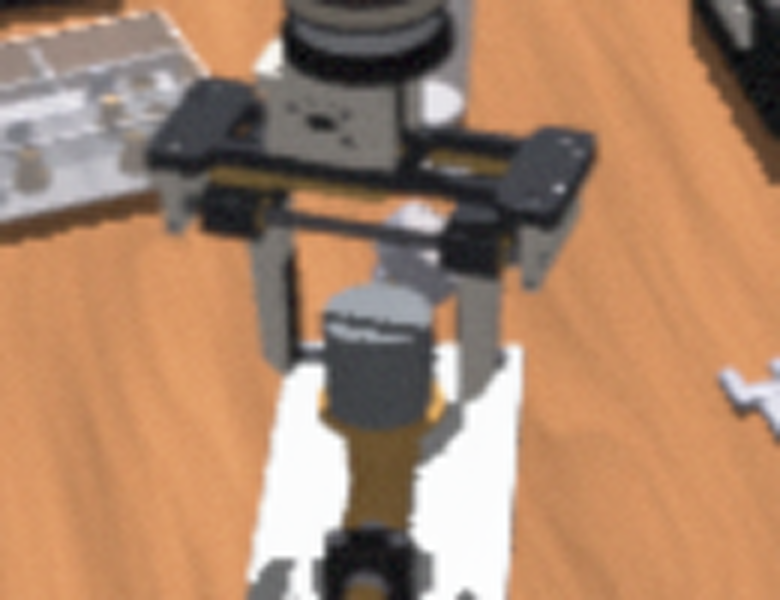

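The cap sits level on the collar and the fingers are clear on both sides. Rising straight up.

carry_out(deltas=[[0,0,0,0,0,-12,80],[0,0,0,0,0,-25,80],[0,0,0,0,0,-30,80],[0,0,0,0,0,-30,80],[0,0,0,0,0,-28,80]])

```text
t: 30.6
tcp_pos: [0.5264, 0.1055, 0.4034]
ee_rot: [2.721, 1.571, 0.0]
ft_force: [-0.3, 1.0, -0.2]
opening: 0.08
```

carry_out(deltas=[[0,0,0,0,0,-5,80],[0,0,0,0,0,0,80],[0,0,0,0,0,0,80],[0,0,0,0,0,0,80],[0,0,0,0,0,0,80]])

```text
t: 31.02
tcp_pos: [0.5262, 0.1057, 0.4051]
ee_rot: [-2.72, -1.57, 0.006]
ft_force: [0.0, 0.1, -0.3]
opening: 0.0801
```

```bash
python3 -c "
from h import *
avg(3)
shot('wrist','w8'); d=shot('side','d8full'); s=shot('scene','s8full')
X=lambda z:(.5266,.1056,z)
print(proj(d,X(.128)),proj(d,X(.08)),proj(s,X(.128)),proj(s,X(.08)))
f=lambda i,n:cv2.imwrite(f'pics/{n}.png',cv2.cvtColor(cv2.resize(i,None,fx=6,fy=6,interpolation=cv2.INTER_CUBIC),cv2.COLOR_RGB2BGR))
f(d['image'][140:240,205:335],'d8');f(s['image'][140:240,235:365],'s8')"
```

```text
t 31.17 tcp [526.38 105.67 405.44] yaw(tool x, CCW deg) 60.0 tilt [-0.16 -0.04]
  F [ 0.59 -0.1   0.46] M [0.037 0.064 0.008] sd Mz 0.022 open 80.1 j7 -0.6472 eff7 0.001
(np.float64(268.23611461426736), np.float64(190.17192717381533)) (np.float64(268.7371275222961), np.float64(204.60409845344654)) (np.float64(292.4767433748133), np.float64(189.2812067289856)) (np.float64(292.07828976525786), np.float64(200.47442555831242))
```

View pics/w8.png

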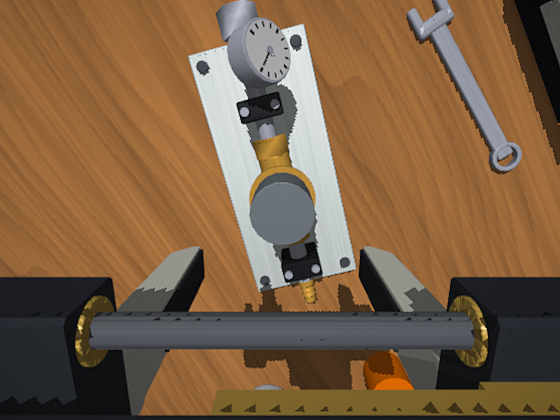

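View pics/s8.png

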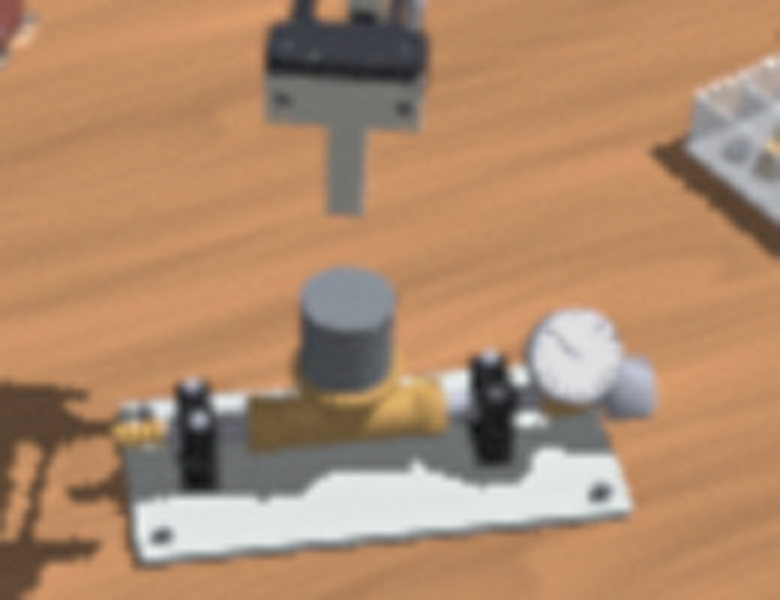

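View pics/d8full.png

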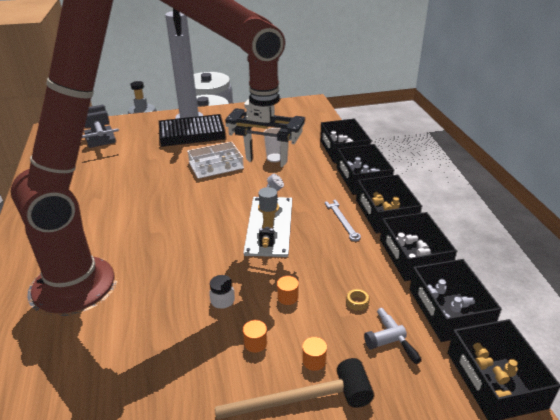

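The cap sits upright over the knob on the collar: (283,212) in the wrist view and (268,199) in the side view. The orange cups, nut, jar, tap and mallet are where they were. Handing in.

```bash
python3 -c "
from h import *
print(ticket.finish_job())"
```

```text
the job is handed in; nothing more can be done
None
```

The valve is set to four clicks open, the grey dust cap is on the collar, and the job was handed in at about 31 s of the 64 s allowed.

- **Closing:** I turned the knob clockwise, checking the torque 3° past the resting position at every click from the second on. It showed only the normal click torque (about 0.15 Nm) until the sixth. There it rose steeply, and I stopped at about 0.38 Nm, below the 0.6 Nm that scores the seat.
- **Opening:** I backed off to the closed click and turned 72.0° counterclockwise, which is four clicks. The torque was about zero before I let go, so the knob was resting in a click.
- **Cap:** I chose the grey cap and left the three orange look-alikes alone. It went over the knob with no measurable side force, touched down with its rim at about 79.9 mm (the collar top is at 80 mm), and was let go.

In the last pictures the cap sits upright and central on the collar, and the things around it look undisturbed. I did not check the stem height: 0.2 mm per click is too small for the cameras. The click count therefore rests on the measured angle and torque. The wrist camera read about 1.5 mm off along the jaws, and I corrected for it using the knob's gripped position. No check failed.

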